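# Hold a plate easel's prop leg to its hinge, holes in line

## Task

Swing the stiff bench lamp out of the way until its head stands over the round green mat, and let go of it there. Then pick up the easel's loose white wooden leg and, without forcing it, hold it level in front of the dark jamb block with its steel knuckle between the block's two knuckles, all three holes in one line so that the hinge pin could be slipped in. Finish while still holding the leg there in the gripper, clear of the bench, with nothing else carrying it; leave the pin and everything else where it is.

Things in the scene. Friction and masses are not known exactly. Their poses are not given: they have to be found in the camera images.
- lamp: Bench lamp, fixed to the bench: round dark steel foot 110 mm across, 24 mm high, with an upright post 18 mm thick up to 206 mm. Origin on the bench on the post's vertical axis, about which the lamp arm swings. The lamp may stand turned a little on the bench.
- lamp_arm (a joint): Swing of the level lamp arm about the post (rad). 0: the arm points along the lamp's -x, towards the robot; positive swings the head to the robot's right (-y), negative to its left (+y); stops at -1.7 and 1.7. The joint is stiff (about 0.4 N m of friction, about 2 N at the knob) and stays where it is left. The arm is a 12 mm bar, its top 197 mm above the bench.
- lamp_knob (a point): Black upright grip knob on top of the blue lamp head: cylinder 20 mm in diameter, 55 mm tall, from 195 to 250 mm above the bench, on the head's axis, 250 mm from the post's axis. This point is on the knob's axis, 240 mm above the bench. The head below is a cone 74 mm across, 150 to 195 mm above the bench; at the start it hangs over the place where the gripper must work at the hinge.
- mat: Round green rubber mat, 130 mm in diameter, 3 mm thick, fixed on the bench to the left or right of the lamp, 225 to 275 mm from the post. Origin at the centre of its underside. The lamp's head belongs over it.
- leg: Loose prop leg (100 to 160 g) lying flat on the bench: white-painted wooden slat 130 long (x) x 32 wide (y) x 18 mm thick, black rubber cap at its -x end, steel knuckle beyond its +x end. Origin at the centre of the slat's underside; x along the slat to the knuckle, z up. It balances some 10 to 15 mm from the origin towards the knuckle.
- leg_hole (a point): Centre of the hole in the leg's steel knuckle, 80 mm from the leg's origin along its +x and 12 mm above its underside. The knuckle is 24 mm in outer diameter and 28 mm long along the leg's y; its through hole of 13 mm runs along y.
- leg_tail (a point): Middle of the rubber-capped end of the leg, 65 mm from its origin along -x, 12 mm above its underside.
- bracket: Foot of the plate easel, fixed to the bench: dark wooden jamb block 130 wide (y) and 88 mm high, its front face 22 mm beyond the hinge axis, with two steel knuckles on its front. Origin on the bench under the middle of the hinge axis; x points from the hinge into the block (away from the robot), y along the hinge axis. The leg belongs on the -x side, pointing its knuckle to +x.
- bracket_axis (a point): Middle of the hinge axis, 70 mm above the bench, halfway between the bracket's two knuckles (same axes as the bracket; the axis runs along y). Each knuckle is 24 mm in outer diameter and 28 mm long with a 13 mm hole; the gap between them is 36 mm, for the leg's 28 mm knuckle, open above, below and in front.
- pin: Brass hinge pin, 7 mm thick and 110 mm long, lying in a shallow wooden tray; leave it. Origin at its middle.
- brush_jar: White jar of brushes, 80 mm across, about 200 mm tall; leave it.
- vase: White vase, 104 mm across, 160 mm tall; leave it.
- mug: Blue mug, 80 mm across, 90 mm tall; leave it.
- glaze: Glaze jar, 66 mm across, 90 mm tall; leave it.
- bowl: White bowl, 120 mm across, 50 mm tall; leave it.
Mind the look-alikes: they are no part of the job. Of the things that look like the leg, take the one that is farthest to the robot's left at the start.

How it is judged (in metres and radians):
On the way, in this order (a step that is already met when the one before it is completed fails the run):
1. the lamp's head stands over the green mat, at rest and let go (horizontal distance between lamp_knob and mat below 0.05 m and velocity of joint lamp_arm between -0.03 and 0.03 rad/s and contact force between the fingers and lamp below 0.05 N), for 0.3 s.
2. the leg is lifted off the bench in the fingers (height (world z) of leg_hole above 0.03 m and contact force between the fingers and leg above 1 N), for 0.2 s.
At the end, for the whole second after the job is handed in: Lamp head's axis within 50 mm of the mat's centre. The leg gripped, at rest, rubber end on the robot's side, its hole within 4 mm of the hinge axis (across and in height), 4.5 mm along it, axis and level within 0.08 rad; it presses on the bracket with under 1.5 N (horizontal distance between lamp_knob and mat below 0.05 m and x of leg_hole in the frame of bracket_axis between -0.004 and 0.004 m and y of leg_hole in the frame of bracket_axis between -0.0045 and 0.0045 m and z of leg_hole in the frame of bracket_axis between -0.004 and 0.004 m and angle between the y axis of leg and the y axis of bracket_axis, either way round below 0.08 rad and angle between the z axis of leg and the z axis of bracket_axis, either way round below 0.08 rad and x of leg_tail in the frame of bracket_axis below -0.1 m and contact force between the fingers and leg above 1 N and contact force between leg and bracket below 1.5 N and linear speed of leg below 0.015 m/s and angular speed of leg below 0.1 rad/s); the arm keeps its last pose, push and grip.
It fails at once if a bystander (pin, brush jar, vase, mug, glaze jar, bowl) is shifted by more than 30 mm (distance of any of brush_jar, vase, mug, glaze, bowl, pin from where it was at the start of the episode above 0.03 m).
It fails at once if a bystander is knocked over (angle between any of brush_jar, vase, mug, glaze, bowl's own z axis and vertical above 0.5 rad).
It fails at once if the leg is forced against the jamb block with more than 25 N (contact force between leg and bracket above 25 N).
It also fails if it takes over 67 s, if anything falls off the work surface, if the arm or the gripper's body presses on something with over 40 N, if the wrist force passes 120 N, or if a joint passes its speed limit or range.

## Robot

A 7-joint arm with a two-finger parallel gripper is mounted at the origin on the work surface. World frame = base frame: x ahead of the robot, y to its left, z up, the work surface at z = 0. Lengths are in mm, angles in rad, forces in N, time in s.
With the tool pointing down it reaches from about 400 to 850 mm from the base axis. Payload 4.4 kg.
Tool frame: the origin (TCP) lies on the centre line of the jaws, within the pads' length; the fingertips stand 11 mm ahead of it and the grasp point (between the pads) lies 8 mm behind it (arm.tip_reach is the distance from the TCP to the fingertips, in mm); z points along the fingers, y is the direction in which the jaws open and shut (so a half turn about z gives the same grasp; the last joint's range is limited). The gripper opens to 94 mm and grips with 3 to 60 N. Pads are 16 mm wide; open, the fingers measure 119 mm over their backs; the gripper's body (75 mm by 177 mm) begins 78 mm behind the grasp point.
Start: joints at [1.192, 0.628, 0.038, 1.517, -0.027, 0.996, -0.02], TCP at [200.049, -618.465, 216.478] pointing down, gripper open.
Joint ranges: [-3.06, 3.06], [-0.37, 2.12], [-1.25, 1.32], [0.18, 2.47], [-1.1, 4.24], [0.23, 1.98], [-2.94, 2.94]. Speed limits (rad/s): [2.57, 2.57, 3.14, 3.14, 3.14, 3.14, 3.14].

## Interface

Orientations are given as a rotation vector (axis times angle).
In Python, from plant import sense, cams, arm gives the robot as it stands.
- The arm moves only by the tool play_rows, never from a script. Its argument "targets" is a list of rows, each a list of 3 entries, a list of its own where there are three numbers: the shift along the tool's x, y, z in m, then the turn about the tool's z in rad, then the opening, from -1 (shut) to 1 (fully open). A call has 1 to 8 rows; each row shifts and turns the commanded pose from where the row before left it, along the tool's axes as they then stand; what a row does not reach is not made up. A row lasts 1/10 s, in which the tool goes at most 50 mm and 8.59 degrees, less where a joint would pass 70% of its speed; a pose out of reach is approached as far as the arm can. A call with a gripper value outside its range is refused whole. The fingers move at their own pace and stop on an object; "force" is the grip in N (left out, the last holds). Time passes only in rows, so rows that do not move let the fingers close. It gives the time, the measured TCP pose, the force and the opening at its end, in the units of the state.
- sense(): the state, without advancing time (a new reading comes with each control period).
- cams.snapshot(name): name is "side" or "top"; returns a dict with "frame" (480x640x3 uint8, blue, green, red), "range_z" (480x640 float32, mm along the optical axis (not along the pixel's ray), 0 where there is no reading), "K" (3x3 intrinsics, pixels), "distortion" ([k1, k2, p1, p2, k3] as OpenCV has them; the pictures are not rectified), "rvec" (rotation vector, rad) and "tvec" (3), from world to camera coordinates, as OpenCV has them. Camera axes: x right, y down, z forward; pixel columns grow to the right and rows downward; lengths in mm; the calibration is good to about 2 mm. A picture is of the moment at which its call begins.
- arm.hand_in(): hands the job in, once; it reports no verdict.
The state is a dict: "time_s": time; "joint_positions": joint angles; "qvel": joint speeds; "effort": joint torques, N m; "eef_pos": TCP position; "tool_rot": TCP orientation; "force": force on the tool from outside, world axes, zero at the start; "torque": the same for the moment, N m; "opening": opening from 0.0 (shut) to 1.0 (fully open).
Only numpy, scipy, OpenCV 4.12 (cv2) and the standard library are available. Lean on these libraries where they do the work, as an engineer would, in place of code of your own. Each camera call takes 0.05 s, during which the arm holds its last target.

## Working session

There is one attempt and no reset: what is moved stays moved. The work goes in short steps, Python scripts to look and compute and a tool call to move; the robot and the scene stay as the last step left them, time stands still between calls to the robot, and variables do not carry over. Pictures are saved under pics/ and viewed, and the job is handed in when it is done.

Besides the shell and the picture viewer there is one more tool, called after "Emit:" as name(argument=value, ...) on one line, values as JSON. play_rows: Moves the arm, as the interface text tells. Its arguments: {"type":"object","properties":{"targets":{"type":"array"},"force":{"type":"number"}},"required":["targets"]}

```bash
ls; mkdir -p pics; cat > h.py <<'E'
import numpy as np, cv2
from plant import sense, cams, arm
def snap(n,f):
    s=cams.snapshot(n); cv2.imwrite(f'pics/{f}.png',s['frame']); np.savez(f'{f}.npz',**{k:np.array(v) for k,v in s.items()}); return s
def world(s,u,v,z=None):
    K=np.array(s['K'],float);D=np.array(s['distortion'],float);R,_=cv2.Rodrigues(np.array(s['rvec'],float));t=np.array(s['tvec'],float).ravel()
    p=cv2.undistortPoints(np.array([[[u,v]]],float),K,D).ravel(); r=np.array([p[0],p[1],1.])
    if z is None:
        d=float(s['range_z'][int(round(v)),int(round(u))]); return R.T@(r*d-t)
    o=-R.T@t; w=R.T@r; return o+w*(z-o[2])/w[2]
def cloud(s):
    K=np.array(s['K'],float);D=np.array(s['distortion'],float);R,_=cv2.Rodrigues(np.array(s['rvec'],float));t=np.array(s['tvec'],float).ravel()
    v,u=np.mgrid[:480,:640]; p=cv2.undistortPoints(np.stack([u,v],-1).reshape(-1,1,2).astype(float),K,D).reshape(-1,2)
    d=np.asarray(s['range_z'],float).reshape(-1,1); P=(np.c_[p,np.ones(len(p))]*d-t)@R
    P[d[:,0]<=0]=np.nan; return P.reshape(480,640,3)
E
python3 - <<'E'
from h import *
for n in('top','side'):
    s=snap(n,n+'0'); print(n,s['K'],s['rvec'],s['tvec'])
print(sense()); print(arm.tip_reach)
E
```

```text
pics
top [[498.6415102    0.         316.92489694]
 [  0.         498.6415102  231.22261839]
 [  0.           0.           1.        ]] [ 2.11323081 -2.12006703  0.18570254] [   9.87102505  505.85208573 1333.09147709]
side [[514.73467988   0.         321.61657948]
 [  0.         514.73467988 237.975937  ]
 [  0.           0.           1.        ]] [ 0.50528922 -2.54753173  1.3823049 ] [ 459.13964527  226.23042278 1177.04559402]
{'time_s': 0.1, 'joint_positions': array([ 1.19216721,  0.62925923,  0.03844758,  1.51821108, -0.02701249,
        0.99632056, -0.02000098]), 'qvel': array([ 0.00035989, -0.0011759 ,  0.00058049, -0.00317065,  0.00190383,
       -0.00027331,  0.00095589]), 'effort': array([ 2.67153409e-03, -5.50788653e+01,  1.14723645e+00, -1.87117535e+01,
       -5.22389228e-02,  1.91690354e-02,  3.83443796e-05]), 'eef_pos': array([ 199.89796591, -617.90878491,  215.6606994 ]), 'tool_rot': array([-3.10160426e+00, -4.89117582e-01,  4.22219935e-04]), 'force': array([-0.38902472,  0.26022923, -0.34612397]), 'torque': array([ 0.00075497, -0.04128146,  0.018657  ]), 'opening': 1.000628556877881}
11.0
```

View pics/top0.png

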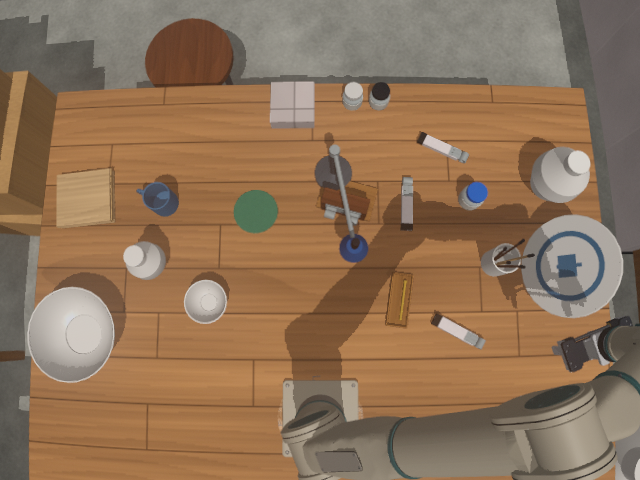

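View pics/side0.png

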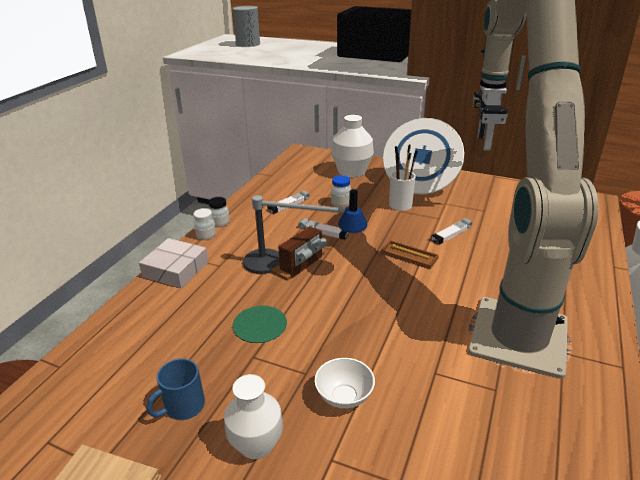

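Top view: the leg to take is at about (407,203), with its cap at (406,228) and knuckle at (407,181). Lamp head is at (353,247), post (335,150), mat (256,211) and bracket (345,203). Now measuring them.

```bash
python3 - <<'E'
from h import *
s={k:v for k,v in np.load('top0.npz').items()}; P=cloud(s); F=s['frame'].astype(int)
S={k:v for k,v in np.load('side0.npz').items()}; PS=cloud(S); FS=S['frame'].astype(int)
def st(n,m,P=P):
    q=P[m]; q=q[~np.isnan(q[:,0])]; print(n,len(q),'med',np.median(q,0).round(1),'mean',q.mean(0).round(1),'min',q.min(0).round(1),'max',q.max(0).round(1)); return q
V,U=np.mgrid[:480,:640]
def box(u0,u1,v0,v1): return (U>=u0)&(U<=u1)&(V>=v0)&(V<=v1)
B,G,R=F[...,0],F[...,1],F[...,2]
st('mat',box(225,285,185,240)&(G>R+25)&(G>B+5))
m=(G>R+25)&(G>B+5)&box(225,285,185,240)
ys,xs=np.where(m); c=((xs.min()+xs.max())/2,(ys.min()+ys.max())/2); print(c,world(s,*c,z=3))
st('post top',box(325,345,142,156)&(P[...,2]>180))
st('lamp>185',box(320,375,140,270)&(P[...,2]>185))
st('knob',box(335,375,230,270)&(P[...,2]>215))
st('head',box(335,375,225,270)&(P[...,2]>160)&(P[...,2]<190)&(B>R+30))
q=st('leg',box(395,420,172,236)&(P[...,2]>8)&(P[...,2]<40))
q=st('legwhite',box(395,420,185,225)&(P[...,2]>8)&(P[...,2]<40)&(F.min(-1)>150))
print(cv2.minAreaRect(q[:,:2].astype(np.float32)))
q=st('block',box(300,385,170,235)&(P[...,2]>75)&(P[...,2]<100)); print(cv2.minAreaRect(q[:,:2].astype(np.float32)))
q=st('knuck',box(300,385,190,235)&(P[...,2]>50)&(P[...,2]<86)&(F.max(-1)-F.min(-1)<25))
for nm,b in dict(bowl=(182,230,280,325),jar=(478,525,235,285),tray=(383,415,268,330),glaze=(460,490,178,212),vaseR=(528,592,145,205)).items(): st(nm,box(*b)&(P[...,2]>10))
for nm,(a,b) in {}.items(): pass
def crop(s,u0,u1,v0,v1,f,k=8): cv2.imwrite(f,cv2.resize(s['frame'][v0:v1,u0:u1],None,fx=k,fy=k,interpolation=cv2.INTER_CUBIC))
crop(s,300,400,140,215,'pics/c1.png'); crop(s,380,440,165,240,'pics/c2.png'); crop(S,240,360,180,280,'pics/c3.png',6)
E
```

```text
mat 1407 med [575.  187.8   1.9] mean [575.6 187.9   1.9] min [515.1 126.6  -9. ] max [639.2 249.9  12.1]
(np.float64(255.0), np.float64(210.5)) [576.32109289 188.04371636   3.        ]
post top 121 med [684.6 -37.5 203.7] mean [685.4 -37.3 201.8] min [672.4 -50.8 180.5] max [702.1 -24.9 209.6]
lamp>185 797 med [520.8 -66.3 195. ] mean [537.4 -65.  199.7] min [ 416.9 -107.5  185. ] max [702.1 -24.9 253.4]
knob 70 med [439.4 -83.8 247.8] mean [440.2 -83.7 245.3] min [432.3 -93.4 216.6] max [451.5 -74.5 253.4]
head 208 med [420.7 -90.8 174.7] mean [423.7 -89.8 175.1] min [ 407.1 -119.4  161. ] max [456.6 -55.9 189.8]
leg 599 med [ 587.8 -249.6   17.4] mean [ 589.7 -249.6   17.5] min [ 514.7 -267.6    8. ] max [ 671.8 -230.2   27.7]
legwhite 22 med [ 635.5 -263.1   18. ] mean [ 634.5 -258.3   17.4] min [ 625.1 -267.3   11.8] max [ 643.8 -236.5   26.6]
((634.4186401367188, -251.8731689453125), (18.698266983032227, 30.819990158081055), 0.03504827246069908)
block 852 med [577.  -60.5  85.8] mean [575.7 -65.5  85.2] min [ 516.8 -134.8   75. ] max [621.5  -0.8  96.6]
((567.7041015625, -63.69243621826172), (130.21568298339844, 81.11620330810547), 74.49634552001953)
knuck 274 med [551.7 -46.1  77.1] mean [551.6 -56.1  75.8] min [ 519.2 -111.1   50.3] max [597.7 -11.5  85.8]
bowl 1141 med [314.4 327.2  27.5] mean [313.3 322.   29.7] min [253.4 255.5  10. ] max [371.  374.9  56.9]
jar 1080 med [ 417.3 -502.3   79.9] mean [ 417.8 -501.6   80.5] min [ 353.6 -586.8   10. ] max [ 461.2 -455.2  204.8]
tray 268 med [ 319.7 -228.    13.5] mean [ 318.7 -221.8   13.6] min [ 239.5 -260.9   10. ] max [ 395.2 -181.1   20.3]
glaze 574 med [ 599.3 -424.7   86.3] mean [ 600.2 -426.2   72.4] min [ 574.1 -462.8   11.1] max [ 636.4 -401.1   96.6]
vaseR 2652 med [ 637.5 -649.3  146. ] mean [ 640.7 -652.2  146.2] min [ 578.4 -749.5   11.2] max [ 730.7 -600.3  217. ]
```

View pics/c1.png

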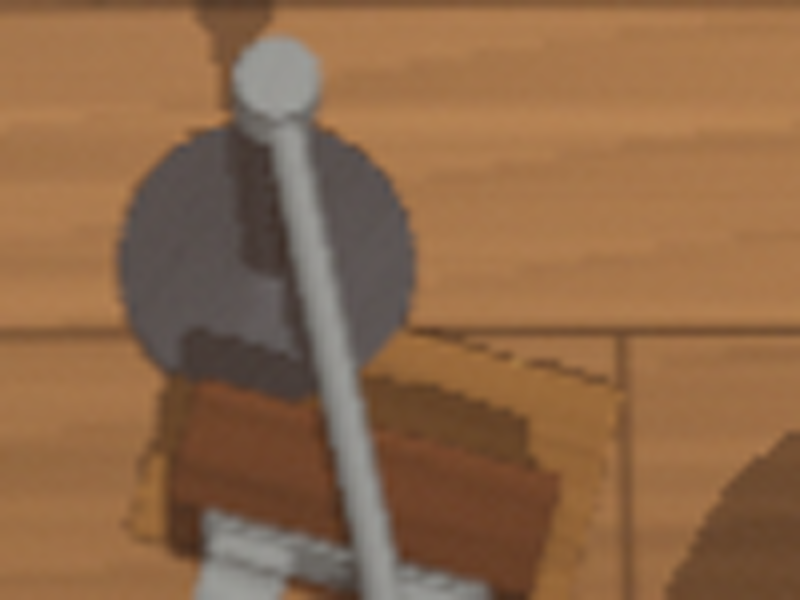

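View pics/c2.png

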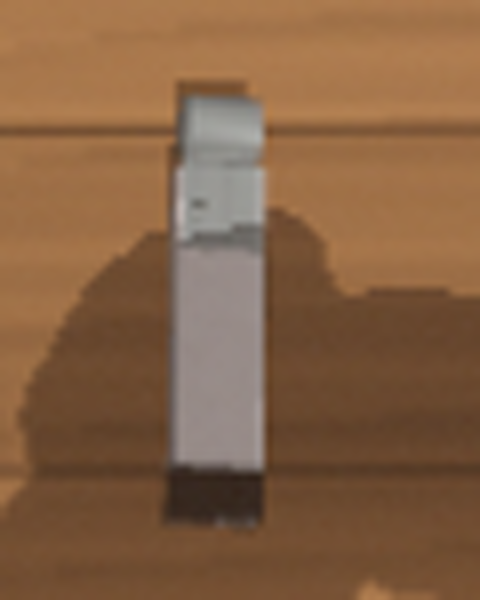

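View pics/c3.png

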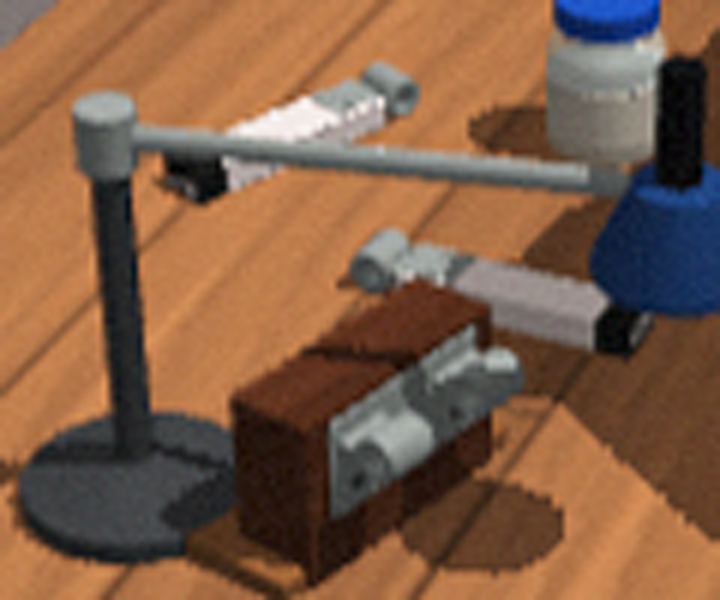

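Emit:
play_rows(targets=[[[0,0,-0.033],0,1],[[0,0,-0.033],0,1],[[0,0,-0.034],0,1],[[0.0245,-0.0271,0],0,1],[[0.0245,-0.0271,0],0,1],[[0.0245,-0.0271,0],0,1],[[0.0245,-0.0271,0],0,1],[[0.0245,-0.0271,0],0,1]])

```text
time_s: 0.9
eef_pos: [275.2, -450.2, 316.2]
tool_rot: [-3.103, -0.489, 0.0]
force: [0.6, -0.2, -0.7]
opening: 1.001
```

Emit:
play_rows(targets=[[[0.0245,-0.0271,0],0,1],[[0.0245,-0.0271,0],0,1],[[0.0245,-0.0271,0],0,1],[[0.0245,-0.0271,0],0,1],[[0.0245,-0.0271,0],0,1],[[0.0245,-0.0271,0],0,1],[[0.0245,-0.0271,0],0,1],[[0.0245,-0.0271,0],0,1]])

```text
time_s: 1.7
eef_pos: [394.8, -183.8, 316.4]
tool_rot: [-3.103, -0.489, 0.0]
force: [0.8, -0.8, 0.0]
opening: 1.001
```

Emit:
play_rows(targets=[[[0.0245,-0.0271,0],0,1],[[0.0245,-0.0271,0],0,1],[[0.0245,-0.0271,0],0,1],[[0,0,0],-0.129,1],[[0,0,0],-0.129,1],[[0,0,0],-0.129,1],[[0,0,0],0,1]])

```text
time_s: 2.4
eef_pos: [439.3, -85.2, 316.2]
tool_rot: [-2.95, -1.078, 0.001]
force: [0.0, 0.0, -0.4]
opening: 1.001
```

Emit:
play_rows(targets=[[[0,0,0.031],0,1],[[0,0,0.031],0,1],[[0,0,0.03],0,1],[[0,0,0],0,-1],[[0,0,0],0,-1],[[0,0,0],0,-1],[[0,0,0],0,-1],[[0,0,0],0,-1]], force=20)

```text
time_s: 3.2
eef_pos: [440.3, -85.4, 225.5]
tool_rot: [2.95, 1.076, 0.003]
force: [-0.5, 1.1, -0.2]
opening: 0.611
```

```bash
cat > swing.py <<'E'
import numpy as np,sys
from plant import sense
s=sense(); p=s['eef_pos'][:2]; r=s['tool_rot']; phi=2*np.arctan2(r[1],r[0])
print(p, np.degrees(phi),s['opening'],s['force'].round(1),s['joint_positions'].round(2))
c=np.array([685,-37.3]); goal=np.array([576,188.])
rel=p-c; R=np.hypot(*rel); a0=np.unwrap([0,np.arctan2(rel[1],rel[0])%(2*np.pi)])[1]%(2*np.pi); a1=np.arctan2(*(goal-c)[::-1])%(2*np.pi)
print(R,np.degrees([a0,a1])); N=int(sys.argv[1]); da=(a1-a0)/N
# rows: shift in frame before turn
q=p.copy(); f=phi
for i in range(N):
    a=a0+da*(i+1); n=c+R*np.array([np.cos(a),np.sin(a)]); d=n-q
    print([round(d[0]*np.cos(f)+d[1]*np.sin(f),1),round(d[0]*np.sin(f)-d[1]*np.cos(f),1)],round(-da,4)); q=n; f+=da
E
python3 swing.py 20
```

```text
[440.29941712 -85.43517197] 40.05993679375324 0.6114083851203435 [-0.5  1.1 -0.2] [ 0.32  0.34 -0.26  2.04  0.12  0.78 -0.88]
249.389995879479 [191.12859246 115.81766828]
[np.float64(8.4), np.float64(-14.1)] 0.0657
[np.float64(8.4), np.float64(-14.1)] 0.0657
[np.float64(8.4), np.float64(-14.1)] 0.0657
[np.float64(8.4), np.float64(-14.1)] 0.0657
[np.float64(8.4), np.float64(-14.1)] 0.0657
[np.float64(8.4), np.float64(-14.1)] 0.0657
[np.float64(8.4), np.float64(-14.1)] 0.0657
[np.float64(8.4), np.float64(-14.1)] 0.0657
[np.float64(8.4), np.float64(-14.1)] 0.0657
[np.float64(8.4), np.float64(-14.1)] 0.0657
[np.float64(8.4), np.float64(-14.1)] 0.0657
[np.float64(8.4), np.float64(-14.1)] 0.0657
[np.float64(8.4), np.float64(-14.1)] 0.0657
[np.float64(8.4), np.float64(-14.1)] 0.0657
[np.float64(8.4), np.float64(-14.1)] 0.0657
[np.float64(8.4), np.float64(-14.1)] 0.0657
[np.float64(8.4), np.float64(-14.1)] 0.0657
[np.float64(8.4), np.float64(-14.1)] 0.0657
[np.float64(8.4), np.float64(-14.1)] 0.0657
[np.float64(8.4), np.float64(-14.1)] 0.0657
```

Fingers still closing; wait.

Emit:
play_rows(targets=[[[0,0,0],0,-1],[[0,0,0],0,-1],[[0,0,0],0,-1],[[0,0,0],0,-1],[[0,0,0],0,-1],[[0,0,0],0,-1]])

```text
time_s: 3.8
eef_pos: [441.2, -85.5, 224.8]
tool_rot: [2.95, 1.076, 0.004]
force: [4.8, -0.9, -1.2]
opening: 0.206
```

```bash
python3 swing.py 28|head -4
```

```text
[441.16068335 -85.47031821] 40.080639882024826 0.20635135916076439 [ 4.8 -0.9 -1.2] [ 0.32  0.34 -0.26  2.04  0.12  0.77 -0.88]
248.55178917680985 [191.17486208 115.81766828]
[np.float64(5.9), np.float64(-10.1)] 0.047
[np.float64(5.9), np.float64(-10.1)] 0.047
```

Gripped (0.206 × 94 ≈ 19.4 mm). Swing slowly in 28 rows, checking on the way.

Emit:
play_rows(targets=[[[0.006,-0.0101,0],0.047,-1],[[0.006,-0.0101,0],0.047,-1],[[0.006,-0.0101,0],0.047,-1],[[0.006,-0.0101,0],0.047,-1]])

```text
time_s: 4.2
eef_pos: [437.0, -38.5, 224.8]
tool_rot: [3.039, 0.792, 0.006]
force: [5.7, -1.5, -4.1]
opening: 0.208
```

```bash
python3 swing.py 24|head -4
```

```text
[437.01107336 -38.46721569] 29.205253563764607 0.20836704887301424 [ 5.7 -1.5 -4.1] [ 0.19  0.32 -0.22  2.06  0.1   0.76 -1.15]
247.99167350284574 [180.26967349 115.81766828]
[np.float64(5.9), np.float64(-10.0)] 0.0469
[np.float64(5.9), np.float64(-10.0)] 0.0469
```

Emit:
play_rows(targets=[[[0.006,-0.0101,0],0.047,-1],[[0.006,-0.0101,0],0.047,-1],[[0.006,-0.0101,0],0.047,-1],[[0.006,-0.0101,0],0.047,-1],[[0.006,-0.0101,0],0.047,-1],[[0.006,-0.0101,0],0.047,-1],[[0.006,-0.0101,0],0.047,-1],[[0.006,-0.0101,0],0.047,-1]])

```text
time_s: 5.0
eef_pos: [454.4, 52.6, 224.8]
tool_rot: [3.133, 0.21, 0.004]
force: [5.5, -2.9, -1.1]
opening: 0.209
```

```bash
python3 swing.py 16|head -3
```

```text
[454.40014887  52.61584794] 7.664738562267131 0.20851892498944752 [ 5.5 -2.9 -1.1] [-0.07  0.35 -0.15  2.02  0.07  0.78 -1.7 ]
247.5099009146768 [158.69811867 115.81766828]
[np.float64(5.8), np.float64(-10.0)] 0.0468
```

Emit:
play_rows(targets=[[[0.006,-0.0101,0],0.047,-1],[[0.006,-0.0101,0],0.047,-1],[[0.006,-0.0101,0],0.047,-1],[[0.006,-0.0101,0],0.047,-1],[[0.006,-0.0101,0],0.047,-1],[[0.006,-0.0101,0],0.047,-1],[[0.006,-0.0101,0],0.047,-1],[[0.006,-0.0101,0],0.047,-1]])

```text
time_s: 5.8
eef_pos: [503.3, 131.4, 224.8]
tool_rot: [3.117, -0.379, 0.001]
force: [2.1, -2.7, 2.7]
opening: 0.209
```

```bash
python3 swing.py 8|head -3
```

```text
[503.25212075 131.38256324] -13.850462804183751 0.20868748520237868 [ 2.1 -2.7  2.7] [-0.27  0.43 -0.06  1.87  0.03  0.84 -2.16]
247.96390614650025 [137.13520517 115.81766828]
[np.float64(5.8), np.float64(-10.0)] 0.0465
```

Emit:
play_rows(targets=[[[0.006,-0.0101,0],0.047,-1],[[0.006,-0.0101,0],0.047,-1],[[0.006,-0.0101,0],0.047,-1],[[0.006,-0.0101,0],0.047,-1],[[0.006,-0.0101,0],0.047,-1],[[0.006,-0.0101,0],0.047,-1],[[0.006,-0.0101,0],0.047,-1],[[0.006,-0.0101,0],0.047,-1]])

```text
time_s: 6.6
eef_pos: [577.7, 187.6, 224.8]
tool_rot: [2.992, -0.954, -0.003]
force: [-1.0, -0.3, 4.1]
opening: 0.208
```

Emit:
play_rows(targets=[[[0,0,0],0,-1],[[0,0,0],0,0],[[0,0,0],0,0.2],[[0,0,0],0,0.2],[[0,0,0],0,0.2],[[0,0,0],0,0.2],[[0,0,0],0,0.2],[[0,0,0],0,0.2]])

```text
time_s: 7.4
eef_pos: [578.2, 187.2, 224.5]
tool_rot: [2.994, -0.953, -0.0]
force: [0.2, -0.3, -0.6]
opening: 0.599
```

Emit:
play_rows(targets=[[[0,0,-0.034],0,1],[[0,0,-0.034],0,1],[[0,0,-0.034],0,1],[[0.0136,0.0276,0],0,1],[[0.0136,0.0276,0],0,1],[[0.0136,0.0276,0],0,1],[[0.0136,0.0276,0],0,1],[[0.0136,0.0276,0],0,1]])

```text
time_s: 8.2
eef_pos: [553.7, 34.1, 326.6]
tool_rot: [-2.994, 0.952, -0.0]
force: [0.6, 0.4, -0.3]
opening: 0.996
```

Emit:
play_rows(targets=[[[0.0136,0.0276,0],0,1],[[0.0136,0.0276,0],0,1],[[0.0136,0.0276,0],0,1],[[0.0136,0.0276,0],0,1],[[0.0136,0.0276,0],0,1],[[0.0136,0.0276,0],0,1],[[0.0136,0.0276,0],0,1],[[0.0136,0.0276,0],0,1]])

```text
time_s: 9.0
eef_pos: [514.8, -209.0, 326.6]
tool_rot: [-2.994, 0.953, -0.0]
force: [-0.1, -0.0, -0.2]
opening: 1.0
```

Emit:
play_rows(targets=[[[0.0136,0.0276,0],0,1],[[0.0136,0.0276,0],0,1],[[0.0136,0.0276,0],0,1],[[0.0136,0.0276,0],0,1],[[0.0136,0.0276,0],0,1],[[0.0136,0.0276,0],0,1],[[0.0136,0.0276,0],0,1],[[0,0,0],0,1]])

```text
time_s: 9.8
eef_pos: [478.4, -425.6, 326.1]
tool_rot: [2.987, -0.962, -0.001]
force: [-0.4, 0.1, 0.1]
opening: 0.999
```

Emit:
play_rows(targets=[[[0,0,0],-0.122,1],[[0,0,0],-0.122,1],[[0,0,0],-0.122,1],[[0,0,0],-0.122,1],[[0,0,0],-0.122,1],[[0,0,0],0,1]])

```text
time_s: 10.4
eef_pos: [481.5, -419.5, 326.5]
tool_rot: [-3.141, 0.008, -0.001]
force: [0.2, -0.1, -0.1]
opening: 1.001
```

```bash
python3 - <<'E'
from h import *
s=snap('top','top1'); S=snap('side','side1')
def crop(s,u0,u1,v0,v1,f,k=8): cv2.imwrite(f,cv2.resize(s['frame'][v0:v1,u0:u1],None,fx=k,fy=k,interpolation=cv2.INTER_CUBIC))
crop(s,300,400,155,230,'pics/d1.png'); crop(S,240,360,180,280,'pics/d3.png',6)
P=cloud(s); P2=cloud(S); V,U=np.mgrid[:480,:640]
print(sense()['joint_positions'].round(2))
q=P[(P[...,2]>215)&(P[...,2]<260)&(P[...,1]>100)&(P[...,1]<300)]; print('knob',np.median(q,0))
E
```

```text
[ 0.66  0.52  0.03  1.4  -0.02  1.22 -0.89]
knob [575.66038963 184.48393263 246.71835879]
```

View pics/top1.png

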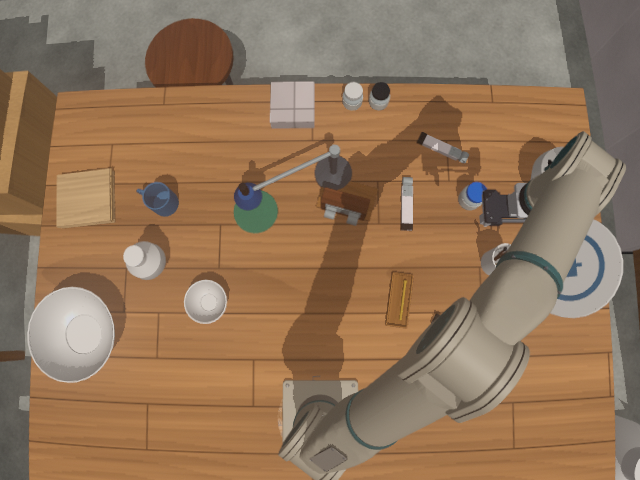

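View pics/d1.png

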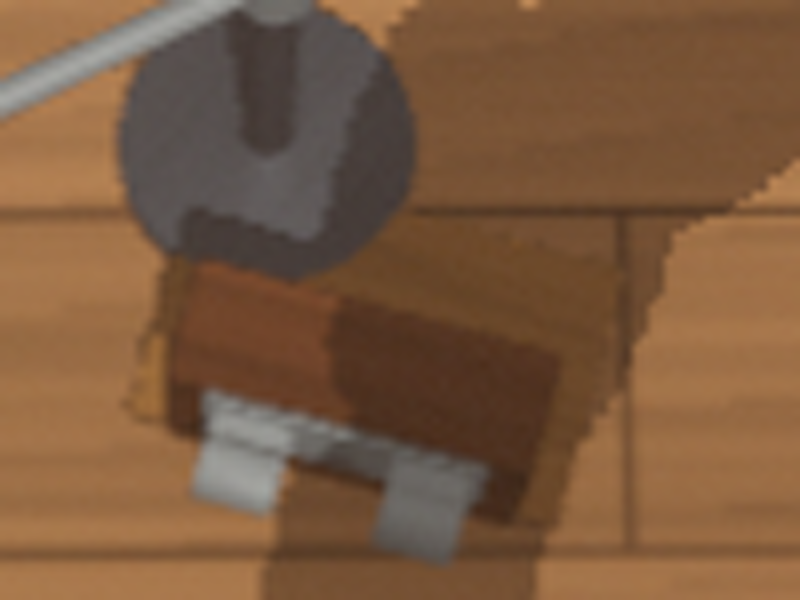

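View pics/d3.png

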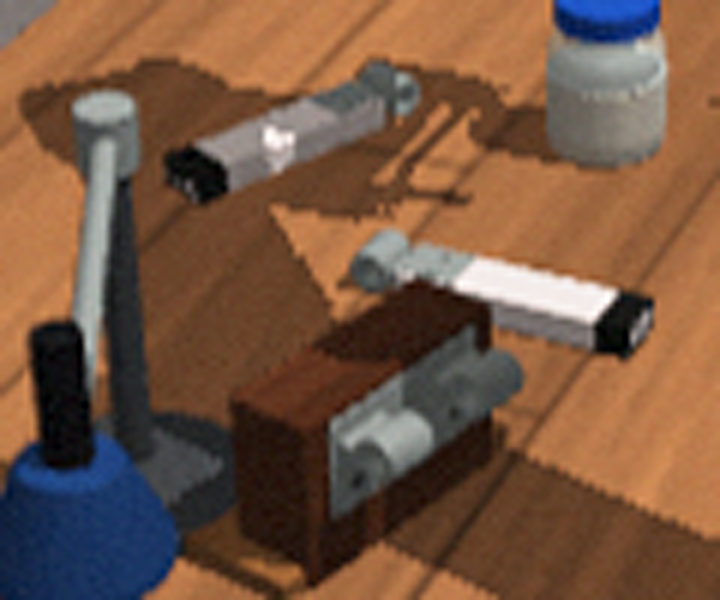

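```bash
python3 - <<'E'
from h import *
s={k:v for k,v in np.load('top1.npz').items()};S={k:v for k,v in np.load('side1.npz').items()}
def crop(s,u0,u1,v0,v1,f,k):
    I=cv2.resize(s['frame'][v0:v1,u0:u1],None,fx=k,fy=k,interpolation=cv2.INTER_NEAREST)
    for u in range(u0,u1,5):
        cv2.line(I,((u-u0)*k,0),((u-u0)*k,6 if u%10 else 14),(0,255,0),1)
        if u%10==0: cv2.putText(I,str(u),((u-u0)*k,24),0,.4,(0,255,0),1)
    for v in range(v0,v1,5):
        cv2.line(I,(0,(v-v0)*k),(6 if v%10 else 14,(v-v0)*k),(0,255,0),1)
        if v%10==0: cv2.putText(I,str(v),(14,(v-v0)*k+4),0,.4,(0,255,0),1)
    cv2.imwrite(f,I)
crop(s,318,372,196,232,'pics/e1.png',14); crop(S,290,332,230,270,'pics/e2.png',15); crop(s,392,422,172,234,'pics/e3.png',9)
crop(S,296,352,214,242,'pics/e4.png',14)
E
```

```text
(no output)
```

View pics/e1.png

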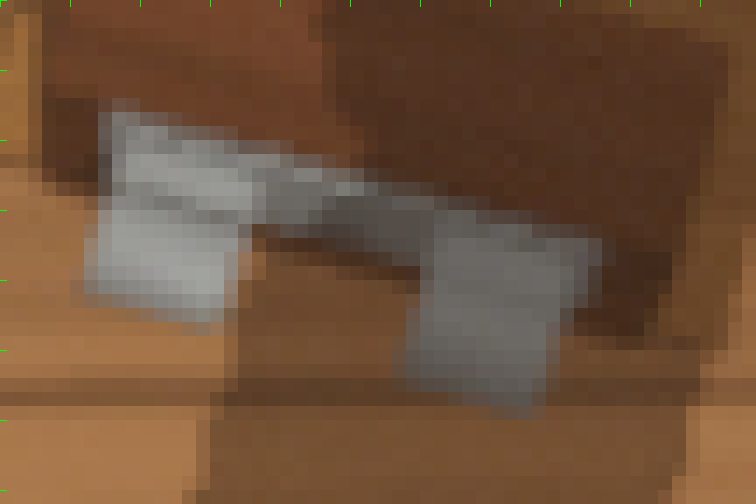

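View pics/e2.png

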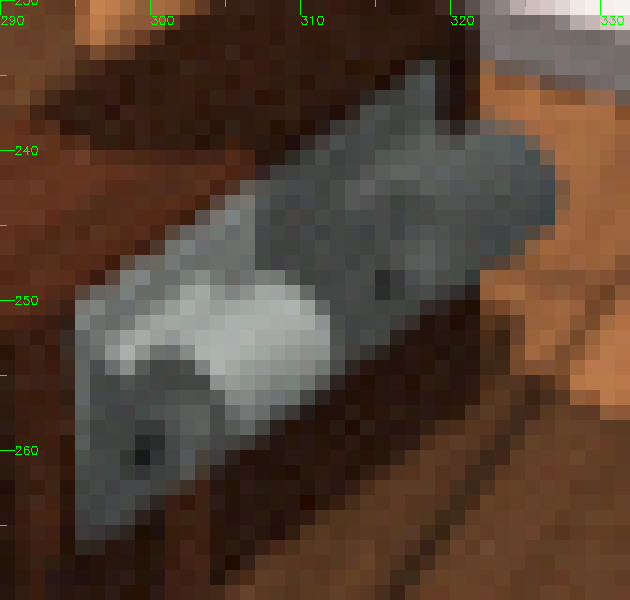

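View pics/e3.png

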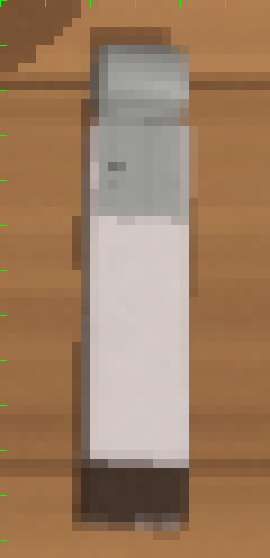

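View pics/e4.png

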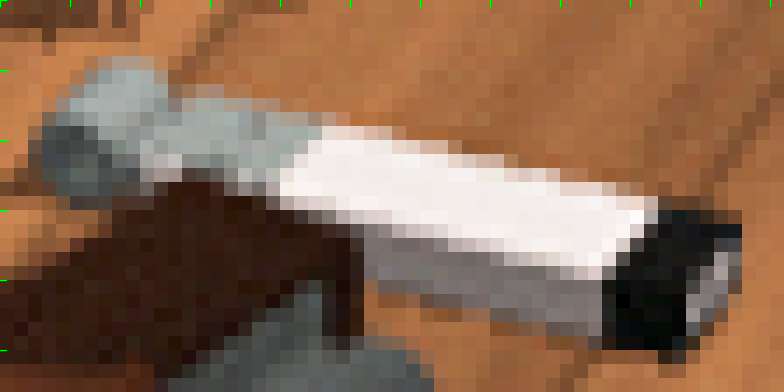

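```bash
cat > fit.py <<'E'
from h import *
from scipy.optimize import least_squares
s={k:v for k,v in np.load('top1.npz').items()};S={k:v for k,v in np.load('side1.npz').items()}
def proj(s,X): return cv2.projectPoints(np.array(X,float).reshape(-1,1,3),s['rvec'],s['tvec'],s['K'],s['distortion'])[0].reshape(-1,2)
def cam(s):
    R,_=cv2.Rodrigues(s['rvec']); return -R.T@s['tvec'].ravel()
C=cam(s); print('cam',C,cam(S))
def L2W(p,l): 
    c,q=np.cos(p[2]),np.sin(p[2]); l=np.array(l,float).reshape(-1,3); return np.c_[p[0]+c*l[:,0]-q*l[:,1],p[1]+q*l[:,0]+c*l[:,1],l[:,2]]
def front(p,y):  # tangent point (front silhouette) at local y
    c,q=np.cos(p[2]),np.sin(p[2]); d=C[:2]-p[:2]; cx=c*d[0]+q*d[1]; cz=C[2]-70
    r=np.hypot(cx,cz); a=np.arctan2(cz,cx); t=a+np.arccos(12/r); return [12*np.cos(t),y,70+12*np.sin(t)]
obs=np.array([[323.2,216.9],[332.9,219.1],[345.9,223.0],[355.7,225.1],[320.5,202.4],[365.6,213.5]])
def res(p):
    l=[front(p,y) for y in(46,18,-18,-46)]+[[22,65,88],[22,-65,88]]
    return (proj(s,L2W(p,l))-obs).ravel()
if __name__=='__main__':
    f=least_squares(res,[540,-60,-.25]); print(f.x,np.degrees(f.x[2])); print(f.fun.reshape(-1,2).round(2))
    np.save('br.npy',f.x)
    p=f.x
    print('side holes',proj(S,L2W(p,[[0,46,70],[0,-18,70]])))
    for k,(ss) in dict(t=s,s=S).items():
        I=cv2.resize(ss['frame'],None,fx=6,fy=6,interpolation=cv2.INTER_NEAREST)
        for y in(46,18,-18,-46):
            th=np.linspace(0,2*np.pi,60); q=proj(ss,L2W(p,np.c_[12*np.cos(th),0*th+y,70+12*np.sin(th)]))
            cv2.polylines(I,[((q+.5)*6).astype(int)],True,(0,255,0),1)
        q=proj(ss,L2W(p,[[22,65,88],[22,-65,88],[22,-65,0],[22,65,0]])); cv2.polylines(I,[((q+.5)*6).astype(int)],True,(0,255,255),1)
        u,v=proj(ss,L2W(p,[[0,0,70]]))[0]; u=int(u*6);v=int(v*6); cv2.imwrite(f'pics/f{k}.png',I[v-200:v+200,u-280:u+280])
    # cloud check
    for n,ss in(('top',s),('side',S)):
        P=cloud(ss).reshape(-1,3); c,q=np.cos(p[2]),np.sin(p[2]); d=P-[p[0],p[1],0]; l=np.c_[c*d[:,0]+q*d[:,1],-q*d[:,0]+c*d[:,1],P[:,2]]
        for a,b in((20,44),(-44,-20)):
            m=(np.abs(l[:,0])<5)&(l[:,1]>a)&(l[:,1]<b)&(l[:,2]>65); print(n,'knuckle top z',np.median(l[m,2]),m.sum())
        m=(l[:,0]>26)&(l[:,0]<45)&(abs(l[:,1])<60)&(l[:,2]>70);print(n,'blocktop',np.median(l[m,2]),m.sum())
E
python3 fit.py
```

```text
cam [ 247.42450309   -9.61841447 1404.20983383] [ 78.73577479 971.96757273 834.56902876]
[ 5.41413625e+02 -5.69557891e+01 -2.60210461e-01] -14.908961185180395
[[ 0.06  0.05]
 [ 0.24  0.38]
 [-0.02 -0.27]
 [ 0.1   0.16]
 [-0.87 -0.52]
 [ 0.49  0.18]]
side holes [[303.5333849  257.19457249]
 [318.74902662 246.16292633]]
top knuckle top z 80.8542392380137 34
top knuckle top z 79.95111547699986 32
top blocktop 86.81593980694507 298
side knuckle top z 78.73626246239888 39
side knuckle top z 79.94885915930399 30
side blocktop 87.82346639627774 257
```

```bash
python3 -c "
import cv2,numpy as np
cv2.imwrite('pics/ff.png',np.hstack([cv2.imread('pics/ft.png')[:, 90:470],cv2.imread('pics/fs.png')[:,90:470]]))"
```

```text
(no output)
```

View pics/ff.png

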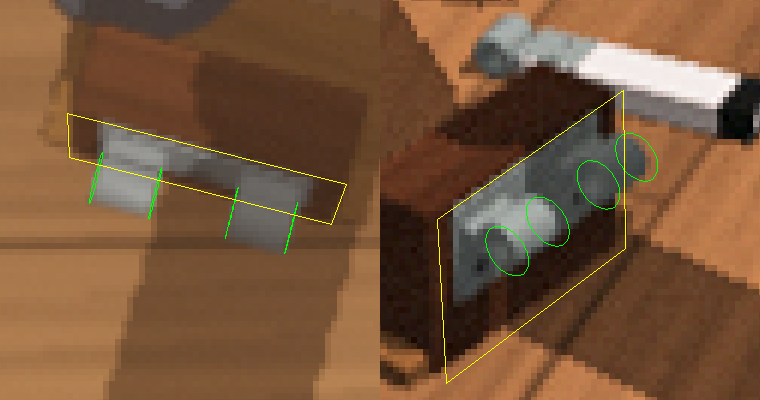

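```bash
cat > ov.py <<'E'
from fit import *
import sys
def ov(ss,p,f,k=14,w=400,h=300,frame='br',c0=None):
    u,v=(proj(ss,L2W(p,[[0,0,70]]))[0] if c0 is None else c0); u0=int(u-w/k/1);v0=int(v-h/k/1)
    I=cv2.resize(ss['frame'][v0:v0+2*h//k,u0:u0+2*w//k],None,fx=k,fy=k,interpolation=cv2.INTER_CUBIC)
    T=lambda q:(((q-[u0,v0])+.5)*k).astype(int)
    th=np.linspace(0,2*np.pi,60)
    for y in(46,18,-18,-46): cv2.polylines(I,[T(proj(ss,L2W(p,np.c_[12*np.cos(th),0*th+y,70+12*np.sin(th)])))],True,(0,255,0),1)
    cv2.polylines(I,[T(proj(ss,L2W(p,[[22,65,88],[22,-65,88],[22,-65,0],[22,65,0]])))],True,(0,255,255),1)
    cv2.imwrite(f,I)
if __name__=='__main__':
    p=np.load('br.npy'); ov(S,p,'pics/g_s.png'); ov(s,p,'pics/g_t.png')
E
python3 ov.py
```

```text
cam [ 247.42450309   -9.61841447 1404.20983383] [ 78.73577479 971.96757273 834.56902876]
```

View pics/g_s.png

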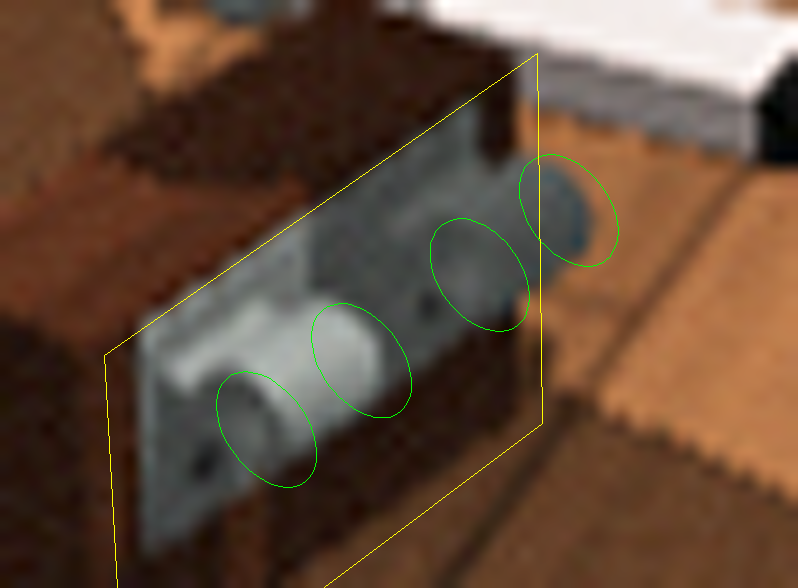

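View pics/g_t.png

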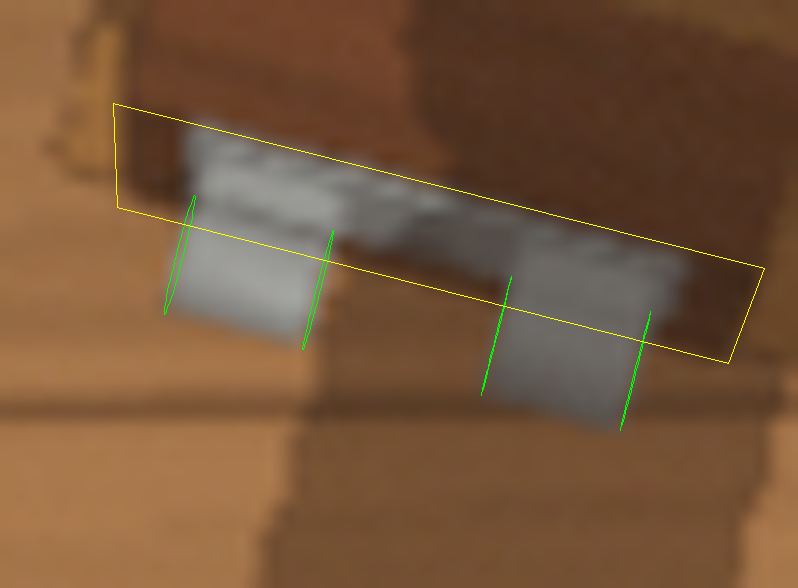

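```bash
cat > leg.py <<'E'
from fit import *
from scipy.optimize import minimize
k=8
th=np.linspace(0,2*np.pi,24)
box=lambda x0,x1:[[x,y,z] for x in(x0,x1) for y in(-16,16) for z in(0,18)]
kn=[[80+12*np.cos(t),y,12+12*np.sin(t)] for t in th for y in(-14,14)]
def hulls(ss,p): return [cv2.convexHull(proj(ss,L2W(p,l)).astype(np.float32)).reshape(-1,2) for l in(box(-65,65),kn)]
def legmask(ss,u0,u1,v0,v1):
    I=cv2.resize(ss['frame'][v0:v1,u0:u1],None,fx=k,fy=k,interpolation=cv2.INTER_CUBIC).astype(int)
    sat=I[...,2]-I[...,0]  # R-B
    return I,sat
def fitleg(ss,b,thr,p0,extra=None):
    I,sat=legmask(ss,*b); M=(sat<thr).astype(np.uint8)
    M=cv2.morphologyEx(M,cv2.MORPH_OPEN,np.ones((9,9)))
    n,lab,st,_=cv2.connectedComponentsWithStats(M); 
    valid=np.ones(M.shape,bool)
    u,v=((proj(ss,L2W(p0,[[20,0,18]]))[0]-[b[0],b[2]]+.5)*k).astype(int)
    M=(lab==lab[v,u]).astype(np.uint8) if lab[v,u] else M
    def cost(p):
        Rr=np.zeros(M.shape,np.uint8)
        for h in hulls(ss,p): cv2.fillConvexPoly(Rr,np.round((h-[b[0],b[2]]+.5)*k*16).astype(np.int32),1,shift=4)
        d=(Rr!=M)
        if extra is not None: d&=extra
        return d.sum()
    best=min((minimize(cost,np.array(p0)+np.array(d),method='Nelder-Mead',options=dict(initial_simplex=np.array(p0)+np.array(d)+np.array([[0,0,0],[5,0,0],[0,5,0],[0,0,.05]]))) for d in([0,0,0],[3,-3,.03],[-3,3,-.03])),key=lambda r:r.fun)
    J=I.astype(np.uint8).copy()
    for h in hulls(ss,best.x): cv2.polylines(J,[np.round((h-[b[0],b[2]]+.5)*k).astype(int)],True,(0,255,0),1)
    c,_=cv2.findContours(M,0,1); cv2.drawContours(J,c,-1,(255,0,255),1)
    return best,M.sum(),J
if __name__=='__main__':
    r,n,J=fitleg(s,(392,422,168,238),45,[580,-250,0.]); print('top',r.x,r.fun,n); 
    r2,n2,J2=fitleg(S,(290,352,208,245),45,[580,-250,0.]); print('side',r2.x,r2.fun,n2)
    cv2.imwrite('pics/lt.png',J); cv2.imwrite('pics/ls.png',J2)
    # fingertips check
E
python3 leg.py
```

```text
cam [ 247.42450309   -9.61841447 1404.20983383] [ 78.73577479 971.96757273 834.56902876]
top [ 5.82031612e+02 -2.49338795e+02 -4.90836010e-02] 1426.0 39837
side [ 5.86899847e+02 -2.49085720e+02 -3.83981568e-02] 21869.0 54136
```

View pics/lt.png

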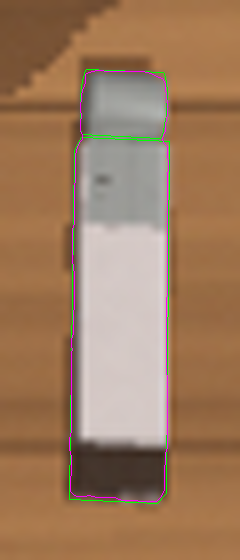

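View pics/ls.png

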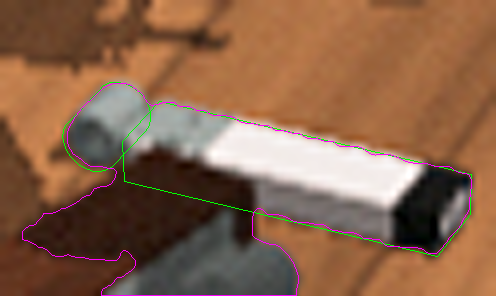

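```bash
cat > brk.py <<'E'
from leg import *
k=8
def kh(ss,p): return [cv2.convexHull(proj(ss,L2W(p,[[r*0+12*np.cos(t)+dx,y,70+12*np.sin(t)] for t in th for y in(a,b) for r in(0,) for dx in (0,14)])).astype(np.float32)).reshape(-1,2) for a,b in((18,46),(-46,-18))]
def fitb(ss,b,thr,p0,xl=6):
    I,sat=legmask(ss,*b); M=(sat<thr).astype(np.uint8)
    reg=np.zeros(M.shape,np.uint8); q=proj(ss,L2W(p0,[[-45,70,70],[xl,70,70],[xl,-70,70],[-45,-70,70]]))
    cv2.fillConvexPoly(reg,np.round((q-[b[0],b[2]]+.5)*k).astype(np.int32),1)
    def cost(p):
        R=np.zeros(M.shape,np.uint8)
        for h in kh(ss,p): cv2.fillConvexPoly(R,np.round((h-[b[0],b[2]]+.5)*k*16).astype(np.int32),1,shift=4)
        return ((R!=M)&(reg>0)).sum()
    best=min((minimize(cost,p0,method='Nelder-Mead',options=dict(initial_simplex=np.array(p0)+np.array([[0,0,0],[5*a,0,0],[0,5*a,0],[0,0,.05*a]]))) for a in(1,-1,.6,-.6)),key=lambda r:r.fun)
    J=I.astype(np.uint8).copy()
    for h in kh(ss,best.x): cv2.polylines(J,[np.round((h-[b[0],b[2]]+.5)*k).astype(int)],True,(0,255,0),1)
    c,_=cv2.findContours(M*reg,0,1); cv2.drawContours(J,c,-1,(255,0,255),1)
    return best,J
if __name__=='__main__':
    p0=np.load('br.npy')
    for t in(25,30,35):
        r,J=fitb(s,(312,378,192,235),t,p0); print(t,r.x,r.fun)
    cv2.imwrite('pics/bt.png',J)
E
python3 brk.py
```

```text
cam [ 247.42450309   -9.61841447 1404.20983383] [ 78.73577479 971.96757273 834.56902876]
25 [ 5.43123228e+02 -5.70441567e+01 -2.83387239e-01] 692.0
30 [ 5.42548549e+02 -5.74595677e+01 -2.86726565e-01] 495.0
35 [ 5.42196698e+02 -5.71311790e+01 -2.86860560e-01] 365.0
```

View pics/bt.png

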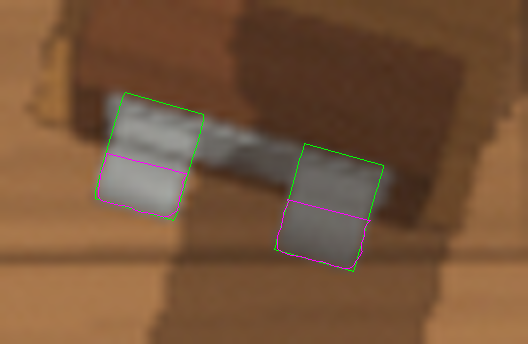

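Emit:
play_rows(targets=[[[0.0186,-0.0284,0.02],0.044,1],[[0.0186,-0.0284,0.02],0,1],[[0.0186,-0.0284,0.02],0,1],[[0.0186,-0.0284,0.02],0,1],[[0.0186,-0.0284,0.02],0,1],[[0.0186,-0.0284,0.02],0,1],[[0,0,0.035],0,1],[[0,0,0.035],0,1]])

```text
time_s: 11.3
eef_pos: [601.5, -253.0, 135.8]
tool_rot: [3.141, -0.078, 0.003]
force: [-0.2, -0.4, 0.2]
opening: 0.996
```

Emit:
play_rows(targets=[[[0,0,0.035],0,1],[[0,0,0.035],0,1],[[0,0,0.01],0,1],[[0,0,0],0,1],[[0,0,0],0,1]])

```text
time_s: 11.8
eef_pos: [601.2, -255.5, 58.0]
tool_rot: [3.14, -0.08, 0.004]
force: [0.7, -0.1, 0.1]
opening: 0.999
```

Emit:
play_rows(targets=[[[-0.0065,-0.0052,0.01],0,1],[[0,0,0.015],0,1],[[0,0,0.015],0,1],[[0,0,0.004],0,1],[[0,0,0],0,1]])

```text
time_s: 12.3
eef_pos: [593.7, -249.7, 12.0]
tool_rot: [-3.14, 0.079, 0.001]
force: [-0.3, 0.1, 0.1]
opening: 0.999
```

Emit:
play_rows(targets=[[[0,0,-0.001],0,-1],[[0,0,0],0,-1],[[0,0,0],0,-1],[[0,0,0],0,-1],[[0,0,0],0,-1],[[0,0,0],0,-1],[[0,0,0],0,-1],[[0,0,0],0,-1]], force=40)

```text
time_s: 13.1
eef_pos: [593.8, -249.7, 13.5]
tool_rot: [3.14, -0.079, 0.0]
force: [0.4, 0.1, -0.3]
opening: 0.356
```

Emit:
play_rows(targets=[[[0,0,0],0,-1],[[0,0,0],0,-1],[[0,0,0],0,-1],[[0,0,0],0,-1],[[0,0,0],0,-1]])

```text
time_s: 13.6
eef_pos: [593.8, -249.6, 13.5]
tool_rot: [3.14, -0.079, 0.0]
force: [0.1, -0.9, -0.5]
opening: 0.339
```

Emit:
play_rows(targets=[[[0,0,-0.01],0,-1],[[0,0,-0.02],0,-1],[[0,0,-0.03],0,-1],[[0,0,-0.03],0,-1],[[0,0,-0.02],0,-1],[[0,0,0],0,-1],[[0,0,0],0.115,-1],[[0,0,0],0.115,-1]])

```text
time_s: 14.4
eef_pos: [593.0, -249.1, 122.6]
tool_rot: [-3.109, 0.446, 0.002]
force: [-0.4, 0.8, -1.5]
opening: 0.341
```

Emit:
play_rows(targets=[[[-0.017,-0.017,0],0,-1],[[-0.017,-0.017,0],0,-1],[[-0.017,-0.017,0],0,-1],[[-0.017,-0.017,0],0,-1],[[-0.017,-0.017,0],0,-1],[[-0.017,-0.017,0],0,-1],[[-0.017,-0.017,0],0,-1],[[-0.017,-0.017,0],0,-1]])

```text
time_s: 15.2
eef_pos: [499.3, -80.1, 122.6]
tool_rot: [-3.111, 0.439, 0.003]
force: [0.8, -0.1, -0.1]
opening: 0.337
```

Emit:
play_rows(targets=[[[-0.017,-0.017,0],0,-1],[[-0.017,-0.017,0],0,-1],[[0,0,0],0,-1],[[0,0,0],0,-1]])

```text
time_s: 15.6
eef_pos: [477.1, -38.9, 123.0]
tool_rot: [3.111, -0.437, -0.001]
force: [0.7, 0.6, -1.2]
opening: 0.334
```

```bash
python3 - <<'E'
from h import *
s=snap('top','top2'); S=snap('side','side2')
def crop(s,u0,u1,v0,v1,k=8): return cv2.resize(s['frame'][v0:v1,u0:u1],None,fx=k,fy=k,interpolation=cv2.INTER_CUBIC)
cv2.imwrite('pics/h1.png',crop(s,300,390,175,245)); cv2.imwrite('pics/h2.png',crop(S,270,370,190,265))
print(sense()['tool_rot'],sense()['eef_pos'])
E
```

```text
[ 3.11002803e+00 -4.40220514e-01  3.80292868e-04] [477.77318058 -40.00364489 123.22104158]
```

View pics/h1.png

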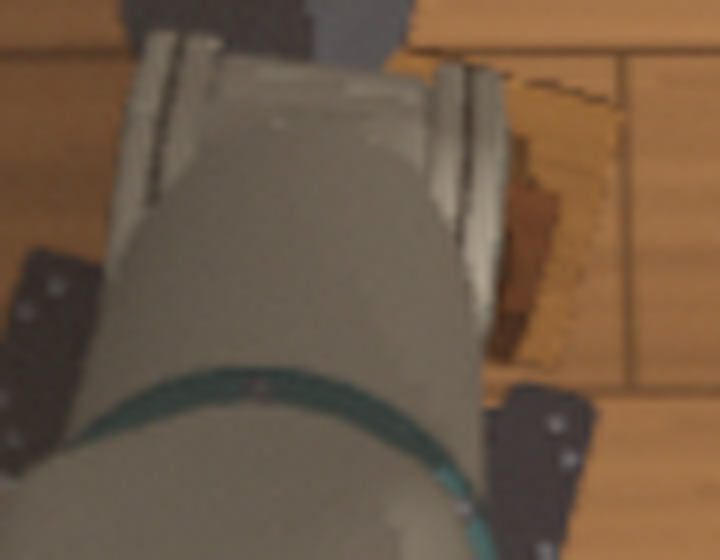

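View pics/h2.png

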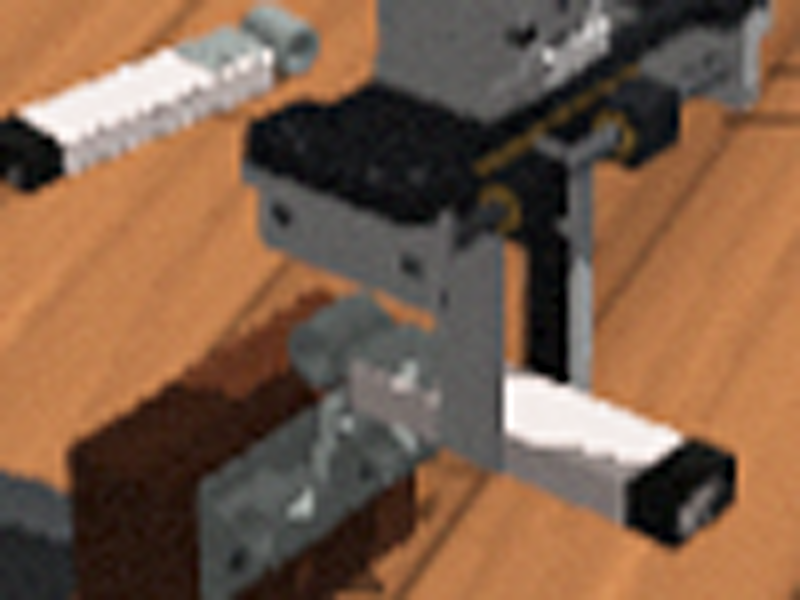

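```bash
cat > hov.py <<'E'
import sys
from leg import *
def run(f,tcp,phi,out,bias=(4.9,.25),legz=None,b=(265,375,185,270),off=(-68.2,.2),br=(542.5,-57.2,-.283),k=7):
    SS={kk:v for kk,v in np.load(f+'.npz').items()}
    c,q=np.cos(phi),np.sin(phi); h=np.array([tcp[0]-(c*off[0]-q*off[1]),tcp[1]-(q*off[0]+c*off[1])])
    o=h-80*np.array([c,q]); z0=tcp[2]-13.5
    I=cv2.resize(SS['frame'][b[2]:b[3],b[0]:b[1]],None,fx=k,fy=k,interpolation=cv2.INTER_CUBIC)
    T=lambda q_:np.round((q_-[b[0],b[2]]+.5)*k).astype(int)
    p=[o[0]+bias[0],o[1]+bias[1],phi]
    for l in(box(-65,65),kn):
        w=L2W(p,l); w[:,2]+=z0; cv2.polylines(I,[T(cv2.convexHull(proj(SS,w).astype(np.float32)).reshape(-1,2))],True,(0,255,0),1)
    pb=[br[0]+bias[0],br[1]+bias[1],br[2]]
    for y in(46,18,-18,-46): cv2.polylines(I,[T(proj(SS,L2W(pb,np.c_[12*np.cos(th),0*th+y,70+12*np.sin(th)])))],True,(0,255,255),1)
    cv2.polylines(I,[T(proj(SS,L2W(pb,[[22,65,88],[22,-65,88],[22,-65,0],[22,65,0]])))],True,(255,255,0),1)
    cv2.imwrite(out,I)
    d=h-np.array(br[:2]); cb,sb=np.cos(br[2]),np.sin(br[2]); print('hole in bracket',cb*d[0]+sb*d[1],-sb*d[0]+cb*d[1],z0+12-70,'yaw err',phi-br[2])
if __name__=='__main__':
    run('side2',(477.5,-39.5,123.1),-.281,'pics/i2.png')
    run('side1',(593.8,-249.6,13.5),-.0503,'pics/i1.png')
E
python3 hov.py
```

```text
cam [ 247.42450309   -9.61841447 1404.20983383] [ 78.73577479 971.96757273 834.56902876]
hole in bracket 0.843325553619376 -1.2181112958309186 51.599999999999994 yaw err 0.0019999999999999463
hole in bracket 169.39264642175542 -154.88914314087145 -58.0 yaw err 0.23269999999999996
```

View pics/i2.png

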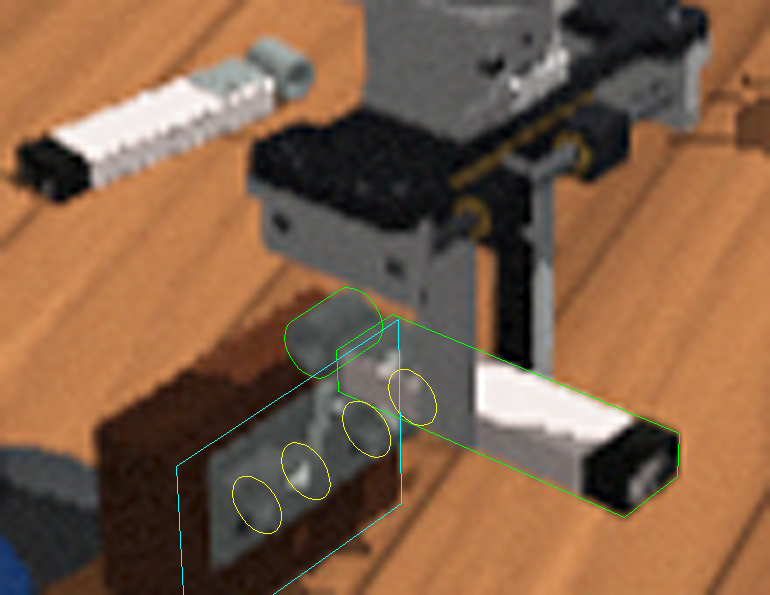

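View pics/i1.png

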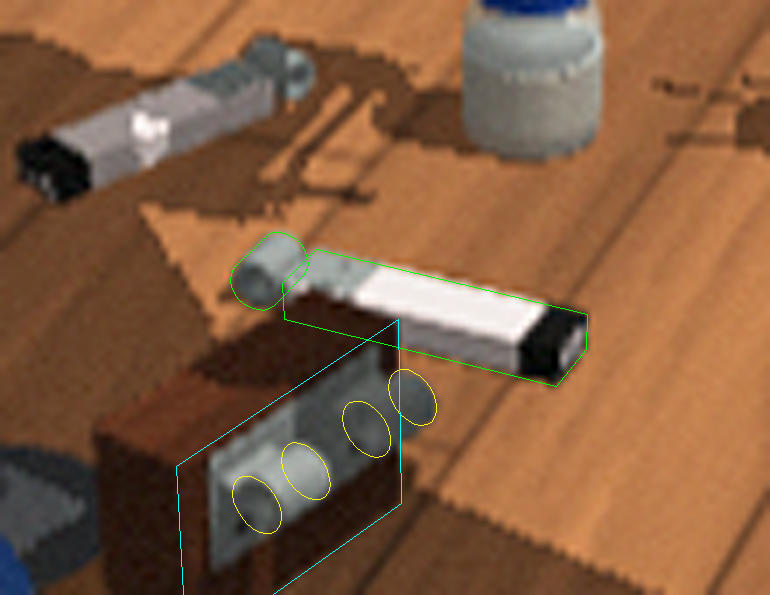

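Emit:
play_rows(targets=[[[-0.0006,-0.001,0],0,-1],[[0,0,0],0,-1],[[0,0,0],0,-1]])

```text
time_s: 16.0
eef_pos: [477.3, -38.4, 123.4]
tool_rot: [3.111, -0.44, 0.0]
force: [0.5, -0.4, -0.3]
opening: 0.333
```

Emit:
play_rows(targets=[[[0,0,0.008],0,-1],[[0,0,0.008],0,-1]])

```text
time_s: 16.2
eef_pos: [477.3, -38.1, 107.0]
tool_rot: [-3.111, 0.439, -0.001]
force: [-0.7, 0.6, -2.3]
opening: 0.336
```

Emit:
play_rows(targets=[[[0,0,0.004],0,-1],[[0,0,0.004],0,-1],[[0,0,0],0,-1]])

```text
time_s: 16.5
eef_pos: [476.7, -38.0, 98.8]
tool_rot: [3.111, -0.439, -0.002]
force: [-0.1, -0.4, -2.0]
opening: 0.334
```

Emit:
play_rows(targets=[[[0,0,0.004],0,-1],[[0,0,0.004],0,-1],[[0,0,0],0,-1]])

```text
time_s: 16.8
eef_pos: [476.8, -38.0, 91.0]
tool_rot: [3.111, -0.439, -0.001]
force: [0.3, -0.5, -1.3]
opening: 0.337
```

Emit:
play_rows(targets=[[[0,0,0.004],0,-1],[[0,0,0.004],0,-1],[[0,0,0],0,-1]])

```text
time_s: 17.1
eef_pos: [476.8, -38.0, 83.0]
tool_rot: [3.111, -0.439, -0.001]
force: [-1.0, -1.1, -0.9]
opening: 0.336
```

Emit:
play_rows(targets=[[[0,0,0.004],0,-1],[[0,0,0.004],0,-1],[[0,0,0.003],0,-1],[[0,0,0],0,-1],[[0,0,0],0,-1]])

```text
time_s: 17.6
eef_pos: [477.1, -38.0, 72.4]
tool_rot: [3.111, -0.439, -0.0]
force: [0.0, 0.3, -0.7]
opening: 0.337
```

```bash
python3 - <<'E'
from h import *
for i in range(4):
    S=snap('side','side3'); q=sense(); print(q['eef_pos'].round(2),2*np.arctan2(q['tool_rot'][1],q['tool_rot'][0]),q['tool_rot'].round(4),q['force'].round(2),q['torque'].round(3))
s=snap('top','top3')
import hov
hov.run('side3',q['eef_pos'],-.281,'pics/j3.png',k=7)
E
```

```text
[477.17 -38.    72.5 ] 6.002964516922452 [-3.1108e+00  4.3870e-01 -1.0000e-04] [ 0.76  0.98 -1.14] [ 0.023 -0.019  0.031]
[477.25 -38.05  72.57] 6.002958633964479 [-3.1108e+00  4.3870e-01 -4.0000e-04] [-0.91  0.2  -1.2 ] [ 0.019 -0.018 -0.017]
[477.22 -38.03  72.59] 6.002920905273646 [-3.1108e+00  4.3880e-01 -4.0000e-04] [-0.88  0.16 -0.64] [ 0.079 -0.001  0.055]
[477.25 -38.01  72.61] 6.00299800559915 [-3.1108e+00  4.3870e-01 -5.0000e-04] [ 0.59  0.58 -1.07] [0.081 0.031 0.011]
cam [ 247.42450309   -9.61841447 1404.20983383] [ 78.73577479 971.96757273 834.56902876]
hole in bracket 0.18493032916744506 0.1423067617513519 1.11169725455197 yaw err 0.0019999999999999463
```

View pics/j3.png

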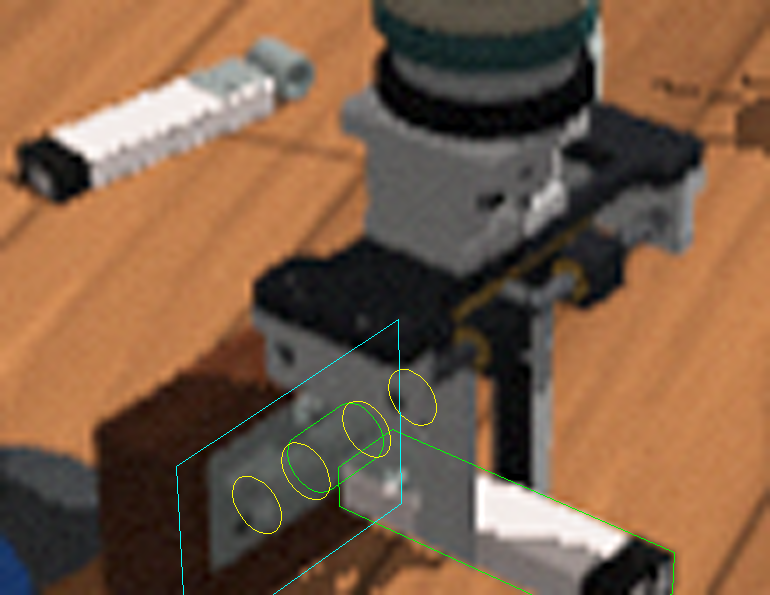

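Emit:
play_rows(targets=[[[0,0,0.001],0,-1],[[0,0,0],0,-1],[[0,0,0],0,-1]])

```text
time_s: 18.15
eef_pos: [477.1, -38.0, 71.5]
tool_rot: [3.111, -0.439, -0.0]
force: [0.5, -0.3, -1.3]
opening: 0.337
```

```bash
python3 - <<'E'
from h import *
S=snap('side','side4'); q=sense(); print(q['eef_pos'].round(2),q['force'].round(2),q['opening'])
s=snap('top','top4')
import hov
hov.run('side4',q['eef_pos'],-.280,'pics/k3.png',b=(290,372,225,280),k=9)
P=cloud(s); m=(P[...,2]>215)&(P[...,2]<260)&(P[...,1]>130)&(P[...,1]<260)&(P[...,0]>530); print(np.median(P[m],0),m.sum())
E
```

```text
[477.14 -38.    71.49] [-0.27 -0.24 -1.27] 0.3353677407883679
cam [ 247.42450309   -9.61841447 1404.20983383] [ 78.73577479 971.96757273 834.56902876]
hole in bracket 0.08039219562473164 0.19282410227283853 -0.006181358843392104 yaw err 0.002999999999999947
[576.45802185 184.37390981 247.26426476] 81
```

View pics/k3.png

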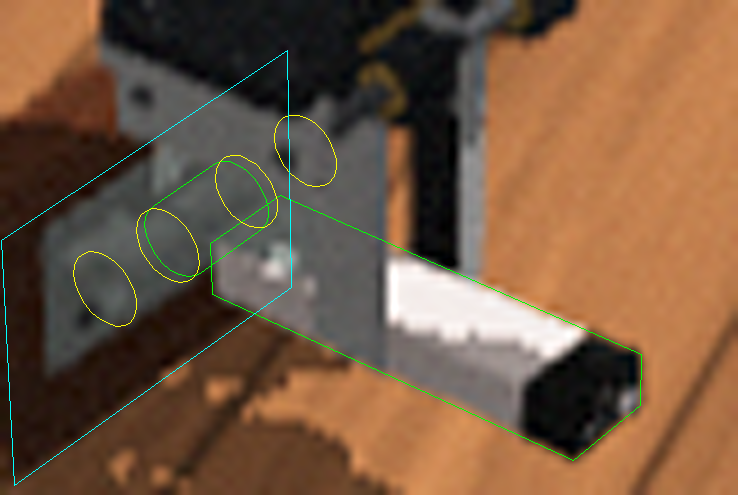

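View pics/top4.png

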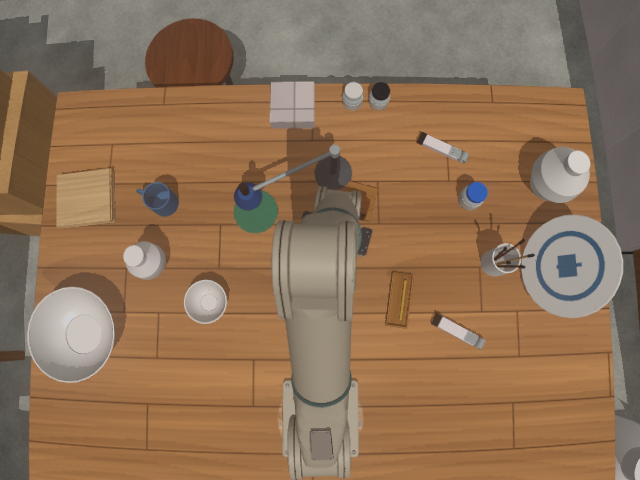

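```bash
python3 -c "
from plant import arm
print(arm.hand_in())"
```

```text
the job is handed in; nothing more can be done
None
```

I swung the lamp head over the mat and let go of it. I then picked up the leg farthest to the left and lowered it between the bracket's knuckles. I handed in with the gripper holding it there. No verdict is reported, so the results below are from my own measurements.

- **Lamp:** the last picture puts the knob about 4 mm from the mat's centre, against a limit of 50 mm.
- **Leg position:** I estimate the hole is within about 0.2 mm of the hinge axis in each direction, with a yaw error of 0.003 rad. This comes from the tool reading plus the top-camera offset between leg and bracket, taken before the grasp. It can be no better than the 1–2 mm camera calibration.
- **Leg level:** the model outline of a level leg drawn on the last side picture matched the held leg.
- **Contact:** the tool felt about 1.3 N in total. That is roughly the leg's weight, so I saw no sign of it pressing on the bracket.
- **Bystanders:** nothing else looked moved in the last top picture; I judged that by eye.

**Disagreements:**
- The side camera put both the leg and the bracket about 5 mm farther out in x than the top camera. The shift was the same for both, so it cancels in the relative fit.
- My first hand-picked fit of the bracket gave a yaw of -0.26 rad, and the later mask fits about -0.286 rad. I aimed for -0.283.
- At the end the arm hid the hinge from the top camera, so only the side camera could check the final fit.

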